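# Unweight the seed-potato box and hold its lid open

## Task

Take the half brick off the lid of the plywood seed-potato box and set it down gently, without dropping it, on the floor of the empty metal tray. Then lift the lid by its bar handle and hold it open at 60 degrees from shut (give or take 8), so that the grader can look in; finish while still holding the lid still at that angle in the gripper, since it falls shut if let go. Leave everything else on the table where it stands.

Things in the scene. Friction and masses are not known exactly. Their poses are not given: they have to be found in the camera images.
- box: plywood box fixed to the table, 240 (x) x 300 (y) x 110 mm high, walls 12 mm, potatoes inside to about 80 mm. Origin: centre of its underside; x points from its handle side to its hinge side, z up. On it lies a 12 mm thick plywood lid, 250 x 310 mm, whose top is at 122 mm. The lid swings up about the far (+x) upper edge
- lid (a joint): lid angle in rad: 0 shut, growing as the lid opens; 60 degrees is 1.047; stop at 1.8. The lid weighs about 0.55 kg (0.45 to 0.7), its hinge is almost free, with no spring, and below about 1.4 rad it falls shut when let go. A gripper pinching the bar handle can turn about it, but must lean with the lid as it opens (20 to 45 degrees, fingers down and towards the hinge, is enough), or its body meets the lid
- lid_hinge (a point): point on the hinge axis, middle of the box's far upper edge, at box x = +120, y = 0, z = 110 mm; the axis runs along the box's y
- lid_handle (a point): middle of the lid's handle: a round steel bar 14 mm thick, 120 mm long, parallel to the hinge, on two 12 mm posts at its ends, its centre line 50 mm above the lid's top. With the lid shut it lies 210 mm from the hinge axis towards the box's front (box x = -90 mm) and 62 mm above that axis (172 mm above the table); it swings with the lid
- brick: half brick, 50 (x) x 100 (y) x 60 mm high (z), about 0.6 kg (0.45 to 0.8), lying loose on the lid behind the handle. Origin: centre of its underside; grip it across its 50 mm
- brick_mid (a point): middle of the half brick, 30 mm above its underside
- tray: empty aluminium tray fixed to the table, 200 (x) x 180 (y) x 40 mm high, walls and floor 5 mm, to the left or to the right of the box. Origin: centre of its underside
- crate: bystander, fixed: small slotted crate heaped with potatoes, 200 x 170 x 100 mm and potatoes to about 115 mm, on the other side of the box from the tray; origin under its centre
- brush: bystander: hand brush, 200 mm long, lying between the robot and the box; origin under its middle
- gauge: bystander: steel sizing ring, 80 mm across, 12 mm high, flat on the table; origin under its centre
- mug: bystander: white mug, 80 mm across, 90 mm high; origin under its centre
- spool: bystander: spool, 70 mm across, 70 mm high; origin under its centre
- jar: bystander: glass jar with a metal cap, 68 mm across, 100 mm high; origin under its centre
- potato: bystander: one potato, about 84 x 53 x 53 mm, lying on the table; origin under its middle
There are look-alikes about, which are no part of the job. Leave any blue look-alike of the brick alone.

How it is judged:
On the way:
1. the half brick rests on the tray's floor, let go, while the lid is still shut (x of brick_mid in the frame of tray between -0.085 and 0.085 m and y of brick_mid in the frame of tray between -0.075 and 0.075 m and z of brick_mid in the frame of tray below 0.05 m and linear speed of brick below 0.05 m/s and contact force between the fingers and brick below 0.1 N and value of joint lid below 0.15 rad), for 0.2 s.
At the end, for the whole second after the job is handed in: The half brick lies at rest on the tray's floor, untouched; the lid stands still at 60 degrees from shut, within 8 degrees (0.907 to 1.187 rad), held by the gripper's fingers (more than 0.3 N on the lid) to the last (x of brick_mid in the frame of tray between -0.085 and 0.085 m and y of brick_mid in the frame of tray between -0.075 and 0.075 m and z of brick_mid in the frame of tray below 0.05 m and linear speed of brick below 0.05 m/s and contact force between the fingers and brick below 0.1 N and value of joint lid between 0.907 and 1.187 rad and velocity of joint lid between -0.05 and 0.05 rad/s and contact force between the fingers and lid above 0.3 N); the arm keeps its last pose, push and grip.
It fails at once if the lid is opened with the half brick still on it (value of joint lid above 0.2 rad and contact force between brick and lid above 0.1 N).
It fails at once if the half brick is dropped (falling free faster than 0.7 m/s, some 25 mm) (linear speed of brick above 0.7 m/s and contact force between the fingers and brick below 0.05 N).
It fails at once if a bystander is moved by more than 40 mm (distance of any of brush, gauge, mug, spool, jar, potato from where it was at the start of the episode above 0.04 m).
It also fails if it takes over 54 s, if anything falls off the work surface, if the arm or the gripper's body presses on something with over 40 N, if the wrist force passes 120 N, or if a joint passes its speed limit or range.

## Robot

A 7-joint arm with a two-finger parallel gripper is mounted at the origin on the work surface. World frame = base frame: x ahead of the robot, y to its left, z up, the work surface at z = 0. Lengths are in m, angles in rad, forces in N, time in s.
With the tool pointing down it reaches from about 0.425 to 1.025 m from the base axis. Payload 9.4 kg.
Tool frame: the origin (TCP) lies between the finger pads; the fingertips stand 19 mm ahead of it and the grasp point (between the pads) is the TCP; z points along the fingers, y is the direction in which the jaws open and shut (so a half turn about z gives the same grasp; the last joint's range is limited). The gripper opens to 93 mm and grips with 3 to 60 N. Pads are 15 mm wide; open, the fingers measure 128 mm over their backs; the gripper's body (75 mm by 188 mm) begins 65 mm behind the grasp point.
Start: joints at [-1.41, 0.599, -0.003, 1.599, 0.002, 0.943, -0.08], TCP at [0.171, 0.705, 0.238] pointing down, gripper open.
Joint ranges: [-2.57, 2.57], [-0.35, 1.97], [-1.29, 1.29], [0.11, 2.56], [-1.05, 4.19], [0.11, 1.86], [-2.63, 2.63]. Speed limits (rad/s): [2.22, 2.22, 3.01, 3.01, 3.14, 3.14, 3.14].

## Interface

Orientations are given as a rotation vector (axis times angle).
In Python, from station import status, grab_frame, camera_params, arm gives the robot as it stands.
- The arm moves only by the tool arm_command, never from a script. Its argument "plan" is a list of rows, each an object with "claw": the finger opening in cm, from 0 to 9.3; "offset": the shift along the tool's x, y, z in cm, a list of three; "dr": the turn, a rotation vector about the tool's x, y, z in rad, a list of three. A call has 1 to 8 rows; each row shifts and turns the commanded pose from where the row before left it, along the tool's axes as they then stand; what a row does not reach is not made up. A row lasts 1/12 s, in which the tool goes at most 41.7 mm and 7.16 degrees, less where a joint would pass 70% of its speed; a pose out of reach is approached as far as the arm can. A call is refused whole if a number of a shift passes 4.17 or a number of a turn 0.125, either way. A call with a gripper value outside its range is refused whole. The fingers move at their own pace and stop on an object; the grip force is fixed at half the most. Time passes only in rows, so rows that do not move let the fingers close. It gives the time, the measured TCP pose, the force and the opening at its end, in the units of the state.
- status.get_obs(): the state, without advancing time (a new reading comes with each control period).
- grab_frame(name): name is "scene" or "top" or "wrist"; returns the picture (400x640x3 uint8, red, green, blue); there is no depth.
- camera_params(name): a dict with "camera_matrix" (3x3 intrinsics, pixels), "eye" and "rotation" of the camera in the world. Camera axes: x right, y down, z forward; pixel columns grow to the right and rows downward; lengths in m; the calibration is good to about 2 mm. A picture is of the moment at which its call begins: read the wrist's pose just before it. camera_params takes no time and is no camera call; for the wrist camera it gives the pose at the moment of the call.
- arm.hand_in(): hands the job in, once; it reports no verdict.
The state is a dict: "t": time; "q": joint angles; "qd": joint speeds; "joint_torque": joint torques, N m; "eef_pos": TCP position; "orientation": TCP orientation; "force": force on the tool from outside, world axes, zero at the start; "ft_torque": the same for the moment, N m; "finger_gap": finger opening in m.
Only numpy, scipy, OpenCV 4.12 (cv2) and the standard library are available. Lean on these libraries where they do the work, as an engineer would, in place of code of your own. Each camera call takes 0.05 s, during which the arm holds its last target.

## Working session

There is one attempt and no reset: what is moved stays moved. The work goes in short steps, Python scripts to look and compute and a tool call to move; the robot and the scene stay as the last step left them, time stands still between calls to the robot, and variables do not carry over. Pictures are saved under pics/ and viewed, and the job is handed in when it is done.

Besides the shell and the picture viewer there is one more tool, called after ">>>" by a JSON object that holds its "op" and its "data". arm_command: Moves the arm, as the interface text tells. Its arguments: {"type":"object","properties":{"plan":{"type":"array"}},"required":["plan"]}

```bash
ls; mkdir -p pics; python3 - <<'E'
from station import status, grab_frame, camera_params, arm
import cv2
print(status.get_obs())
for n in ["scene","top","wrist"]:
    cv2.imwrite(f"pics/a_{n}.png",grab_frame(n)[:,:,::-1]); print(n,camera_params(n))
E
```

```text
pics
{'t': 0.0, 'q': array([-1.40968421,  0.60009829, -0.00251984,  1.60013666,  0.00179472,
        0.94288551, -0.07981725]), 'qd': array([ 1.15951660e-03, -1.34161386e-03, -3.14339329e-04,  1.55479949e-03,
       -8.37792381e-04,  8.05714203e-05,  9.00857894e-04]), 'joint_torque': array([-2.66034212e-04, -7.65067363e+01,  1.49703495e+00, -2.52353811e+01,
       -5.24552213e-02,  1.66683557e-02,  1.63270211e-04]), 'eef_pos': array([0.17071296, 0.70414174, 0.23677724]), 'orientation': array([-3.72641487e-01, -3.11938084e+00,  2.39623799e-03]), 'force': array([ 0.16039891, -0.16018087, -0.14806974]), 'ft_torque': array([ 0.05750283,  0.04026576, -0.03163035]), 'finger_gap': 0.09306115378098383}
scene {'camera_matrix': array([[420.55362455,   0.        , 321.38660511],
       [  0.        , 420.55362455, 197.49530095],
       [  0.        ,   0.        ,   1.        ]]), 'eye': array([1.28143502, 0.16800296, 0.94188933]), 'rotation': array([-1.60334996, -2.00073757,  0.77474551])}
top {'camera_matrix': array([[407.74713793,   0.        , 315.67892262],
       [  0.        , 407.74713793, 198.38998157],
       [  0.        ,   0.        ,   1.        ]]), 'eye': array([ 0.33187006, -0.00789061,  1.43223555]), 'rotation': array([-2.1142667 ,  2.16699919, -0.14205537])}
wrist {'camera_matrix': array([[292.27861933,   0.        , 315.52639567],
       [  0.        , 292.27861933, 200.87106343],
       [  0.        ,   0.        ,   1.        ]]), 'eye': array([0.09865021, 0.7210965 , 0.3837327 ]), 'rotation': array([2.29085787, 1.80209051, 0.24703278])}
```

View pics/a_scene.png

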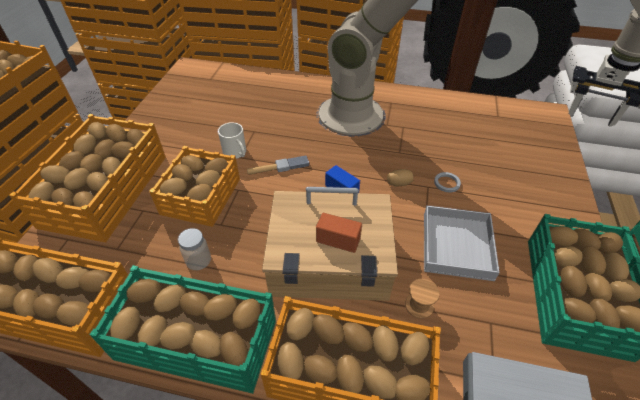

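View pics/a_top.png

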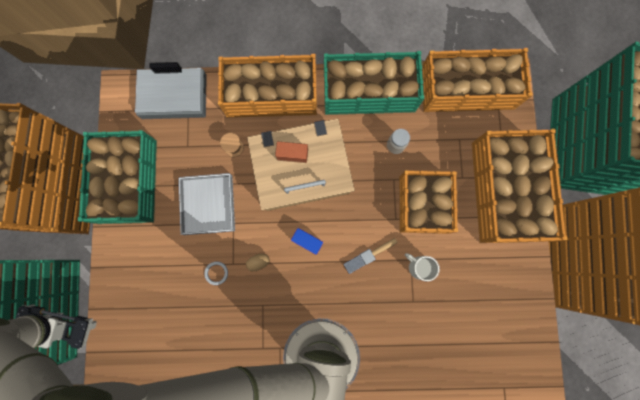

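View pics/a_wrist.png

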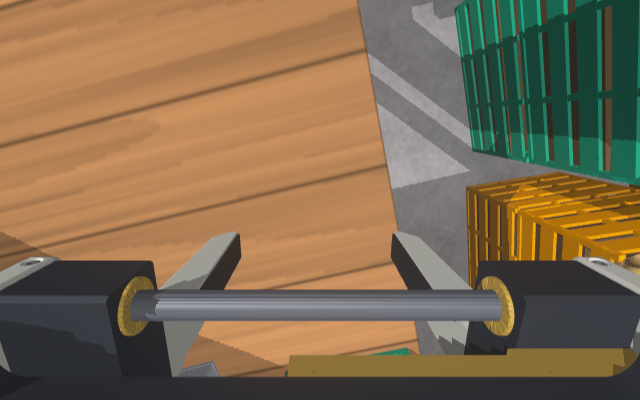

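The red half brick is on the lid: scene (339,231), top (292,151). Possible confusions are the blue brick at scene (342,181) / top (307,240), which I leave alone, and a grey box or scale at top (170,92), which could pass for the tray. The empty tray is at top (206,204) / scene (460,242). The orange crate at top (429,201) is the bystander. The handle bar is at top (303,185).

```bash
cat > h.py <<'E'
import numpy as np, cv2
from scipy.spatial.transform import Rotation as R
from station import status, grab_frame, camera_params
def ray(cp,uv):
    K=cp["camera_matrix"]; d=R.from_rotvec(cp["rotation"]).as_matrix()@np.linalg.inv(K)@np.array([uv[0],uv[1],1.0]); return cp["eye"],d
def plane(cp,uv,z):
    e,d=ray(cp,uv); return e+d*(z-e[2])/d[2]
def proj(cp,p):
    c=R.from_rotvec(cp["rotation"]).as_matrix().T@(np.asarray(p)-cp["eye"]); u=cp["camera_matrix"]@c; return u[:2]/u[2]
def tri(c1,u1,c2,u2):
    A=[];b=[]
    M=np.zeros((3,3));v=np.zeros(3)
    for c,u in((c1,u1),(c2,u2)):
        e,d=ray(c,u);d=d/np.linalg.norm(d);P=np.eye(3)-np.outer(d,d);M+=P;v+=P@e
    return np.linalg.solve(M,v)
E
python3 - <<'E'
from h import *
a=cv2.imread("pics/a_top.png");s=cv2.imread("pics/a_scene.png")
cv2.imwrite("pics/c_top.png",cv2.resize(a[100:250,160:360],None,fx=4,fy=4,interpolation=cv2.INTER_CUBIC))
cv2.imwrite("pics/c_scene.png",cv2.resize(s[165:315,250:510],None,fx=3,fy=3,interpolation=cv2.INTER_CUBIC))
for n,im in(("top",a),("scene",s)):
    cp=camera_params(n);hsv=cv2.cvtColor(im,cv2.COLOR_BGR2HSV)
    m=((hsv[...,0]<9)&(hsv[...,1]>140)&(hsv[...,2]>60)).astype(np.uint8)
    k,l,st,c=cv2.connectedComponentsWithStats(m)
    for i in range(1,k):
        if st[i,4]>50:
            print(n,st[i],c[i],plane(cp,c[i],.16))
            p=np.argwhere(l==i)[:,::-1].astype(np.float32); print(cv2.minAreaRect(p))
E
```

```text
(no output)
```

View pics/c_top.png

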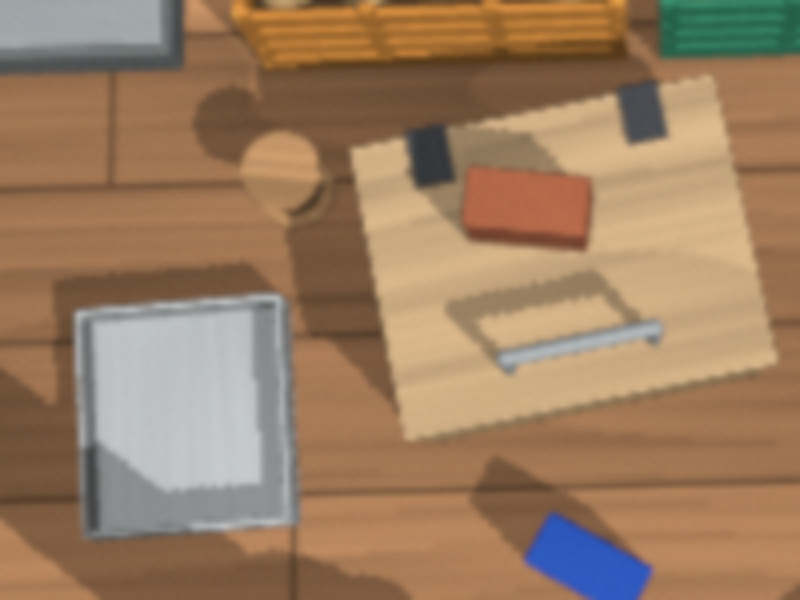

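View pics/c_scene.png

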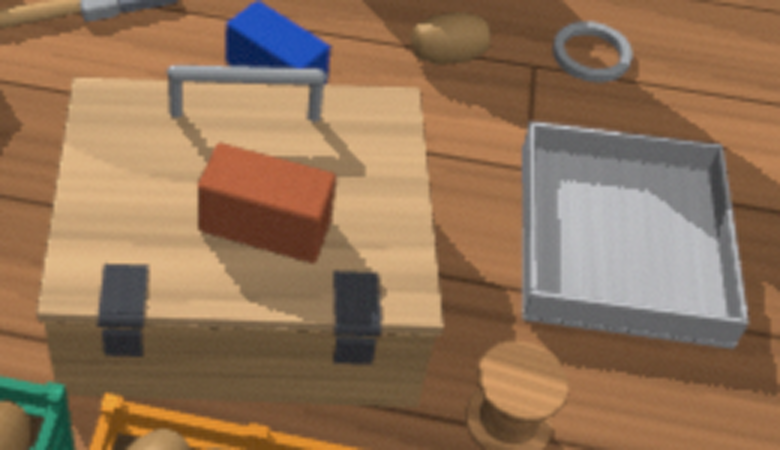

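The crops confirm the red brick on the hinge half of the lid, behind the bar, slightly turned. The tray is empty. Now I'll measure.

```bash
python3 - <<'E'
from h import *
a=cv2.imread("pics/a_top.png");s=cv2.imread("pics/a_scene.png")
ct=camera_params("top");cs=camera_params("scene")
T=lambda x,y:((x+.5)/4-.5+160,(y+.5)/4-.5+100)
S=lambda x,y:((x+.5)/3-.5+250,(y+.5)/3-.5+165)
def show(n,pts):
    pts=np.array(pts);print(n,"c",pts.mean(0).round(4),"sides",np.linalg.norm(np.diff(np.vstack([pts,pts[:1]])[:,:2],axis=0),axis=1).round(3),"ang",[round(float(np.degrees(np.arctan2(*(pts[(i+1)%len(pts)]-pts[i])[1::-1]))),1) for i in range(len(pts))])
show("lidT",[plane(ct,T(*p),.122) for p in [(352,147),(713,76),(776,360),(405,440)]])
show("lidS",[plane(cs,S(*p),.122) for p in [(40,316),(442,327),(419,87),(74,78)]])
show("handT",[plane(ct,T(*p),.172) for p in [(503,358),(656,327)]])
show("handS",[plane(cs,S(*p),.172) for p in [(174,73),(322,75)]])
show("trayT",[plane(ct,T(*p),.04) for p in [(76,310),(280,296),(298,524),(85,538)]])
show("trayS",[plane(cs,S(*p),.04) for p in [(528,124),(724,145),(745,322),(527,292)]])
show("brT",[plane(ct,T(*p),.182) for p in [(468,167),(592,178),(586,238),(464,229)]])
show("brS",[plane(cs,S(*p),.182) for p in [(219,145),(335,176),(326,222),(199,186)]])
for n,im,cp in(("top",a,ct),("scene",s,cs)):
    hsv=cv2.cvtColor(im,cv2.COLOR_BGR2HSV)
    y,x=(151,292) if n=="top" else (227,339); print(hsv[y,x])
    m=((hsv[...,0]<13)&(hsv[...,1]>150)&(hsv[...,2]>60)).astype(np.uint8)
    k,l,st,c=cv2.connectedComponentsWithStats(m)
    for i in range(1,k):
        if st[i,4]>150: print(n,st[i],c[i],plane(cp,c[i],.16))
E
```

```text
lidT c [0.6416 0.0545 0.122 ] sides [0.307 0.246 0.308 0.25 ] ang [-80.1, -169.8, 100.8, 9.9]
lidS c [0.642  0.0555 0.122 ] sides [0.305 0.249 0.308 0.25 ] ang [100.8, -169.8, -79.3, 10.9]
handT c [0.5581 0.0392 0.172 ] sides [0.123 0.123] ang [-79.9, 100.1]
handS c [0.5557 0.0405 0.172 ] sides [0.125 0.125] ang [101.7, -78.3]
trayT c [0.5264 0.3868 0.04  ] sides [0.179 0.2   0.183 0.199] ang [-87.5, -175.2, 92.3, 3.6]
trayS c [0.5278 0.3877 0.04  ] sides [0.182 0.198 0.18  0.194] ang [94.4, 2.1, -86.9, -177.3]
brT c [0.6691 0.0778 0.182 ] sides [0.099 0.049 0.096 0.05 ] ang [-96.8, 173.3, 84.1, -4.2]
brS c [0.6743 0.081  0.182 ] sides [0.095 0.045 0.102 0.044] ang [83.3, 0.2, -97.2, 172.0]
[  9 152 180]
top [277 143  30  18 223] [291.39910314 151.55605381] [0.67111429 0.0796237  0.16      ]
[  8 161 184]
scene [572  27  48  13 243] [596.83539095  33.1399177 ] [-0.52952221  0.8934346   0.16      ]
scene [ 317  213   44   39 1242] [338.15217391 231.83494364] [0.67681505 0.07933755 0.16      ]
```

>>> {"op": "arm_command", "data": {"plan": [{"claw":9.3,"offset":[0,0,-0.8],"dr":[0,0,0.12]},{"claw":9.3,"offset":[0,0,-0.8],"dr":[0,0,0.12]},{"claw":9.3,"offset":[0,0,-0.8],"dr":[0,0,0.12]},{"claw":9.3,"offset":[0,0,-0.8],"dr":[0,0,0.12]},{"claw":9.3,"offset":[0,0,-0.8],"dr":[0,0,0.12]},{"claw":9.3,"offset":[0,0,-0.8],"dr":[0,0,0.12]},{"claw":9.3,"offset":[0,0,0],"dr":[0,0,0.12]},{"claw":9.3,"offset":[0,0,0],"dr":[0,0,0.12]}]}}

```text
t: 0.82
eef_pos: [0.1708, 0.7047, 0.286]
orientation: [-1.778, -2.589, -0.001]
force: [-0.5, -0.5, -1.1]
finger_gap: 0.093
```

>>> {"op": "arm_command", "data": {"plan": [{"claw":9.3,"offset":[0,0,0],"dr":[0,0,0.12]},{"claw":9.3,"offset":[0,0,0],"dr":[0,0,0.12]},{"claw":9.3,"offset":[0,0,0],"dr":[0,0,0.12]},{"claw":9.3,"offset":[0,0,0],"dr":[0,0,0.12]},{"claw":9.3,"offset":[0,0,0],"dr":[0,0,0]}]}}

```text
t: 1.23
eef_pos: [0.1704, 0.7045, 0.2851]
orientation: [2.342, 2.093, -0.001]
force: [0.2, -0.3, -0.3]
finger_gap: 0.0929
```

```bash
cat >> h.py <<'E'
def go(p,yang=None,lean=0.0):
    """offset (cm, tool axes) to world point p, and tool-frame turn to target orientation; yang = world angle (deg) of tool y, lean deg: z tilts toward +y dir"""
    o=status.get_obs();Rc=R.from_rotvec(o["orientation"])
    print("t",round(o["t"],2),"pos",o["eef_pos"].round(4),"off cm",(Rc.inv().apply(np.asarray(p)-o["eef_pos"])*100).round(2),"q7",o["q"].round(2),"gap",round(o["finger_gap"],4),"F",o["force"].round(1))
    if yang is not None:
        a=np.radians(yang);l=np.radians(lean)
        h=np.array([np.cos(a),np.sin(a),0]);z=np.array([0,0,-1.0])
        zz=np.cos(l)*z+np.sin(l)*h; yy=np.cos(l)*h-np.sin(l)*z; xx=np.cross(yy,zz)
        Rt=R.from_matrix(np.stack([xx,yy,zz],1)); print("dr",(Rc.inv()*Rt).as_rotvec().round(4))
E
python3 -c "
from h import *
go([.6715,.0793,.285],-6.2)"
```

```text
t 1.23 pos [0.1704 0.7045 0.2851] off cm [-56.53  56.78   0.07] q7 [-1.65  0.58  0.4   1.57 -0.25  1.04 -1.29] gap 0.0929 F [ 0.2 -0.3 -0.3]
dr [ 0.0002  0.0008 -0.0038]
```

>>> {"op": "arm_command", "data": {"plan": [{"claw":9.3,"offset":[-1.5,1.5,0],"dr":[0,0,0]},{"claw":9.3,"offset":[-2.5,2.5,0],"dr":[0,0,0]},{"claw":9.3,"offset":[-2.5,2.5,0],"dr":[0,0,0]},{"claw":9.3,"offset":[-2.5,2.5,0],"dr":[0,0,0]},{"claw":9.3,"offset":[-2.5,2.5,0],"dr":[0,0,0]},{"claw":9.3,"offset":[-2.5,2.5,0],"dr":[0,0,0]},{"claw":9.3,"offset":[-2.5,2.5,0],"dr":[0,0,0]},{"claw":9.3,"offset":[-2.5,2.5,0],"dr":[0,0,0]}]}}

```text
t: 1.9
eef_pos: [0.3402, 0.4939, 0.2857]
orientation: [2.332, 2.105, 0.0]
force: [1.5, -0.3, -0.2]
finger_gap: 0.0931
```

>>> {"op": "arm_command", "data": {"plan": [{"claw":9.3,"offset":[-2.5,2.5,0],"dr":[0,0,0]},{"claw":9.3,"offset":[-2.5,2.5,0],"dr":[0,0,0]},{"claw":9.3,"offset":[-2.5,2.5,0],"dr":[0,0,0]},{"claw":9.3,"offset":[-2.5,2.5,0],"dr":[0,0,0]},{"claw":9.3,"offset":[-2.5,2.5,0],"dr":[0,0,0]},{"claw":9.3,"offset":[-2.5,2.5,0],"dr":[0,0,0]},{"claw":9.3,"offset":[-2.5,2.5,0],"dr":[0,0,0]},{"claw":9.3,"offset":[-2.5,2.5,0],"dr":[0,0,0]}]}}

```text
t: 2.57
eef_pos: [0.5177, 0.2737, 0.2857]
orientation: [2.332, 2.105, 0.0]
force: [0.1, 1.3, -0.2]
finger_gap: 0.0931
```

```bash
python3 -c "
from h import *
go([.6715,.0793,.285],-6.2)"
```

```text
t 2.57 pos [0.5177 0.2737 0.2857] off cm [-17.77  17.28   0.07] q7 [-0.9   0.4   0.45  1.89 -0.22  0.89 -0.45] gap 0.0931 F [ 0.1  1.3 -0.2]
dr [ 0.0002 -0.0001  0.006 ]
```

>>> {"op": "arm_command", "data": {"plan": [{"claw":9.3,"offset":[-2.5,2.5,0],"dr":[0,0,0]},{"claw":9.3,"offset":[-2.5,2.5,0],"dr":[0,0,0]},{"claw":9.3,"offset":[-2.5,2.5,0],"dr":[0,0,0]},{"claw":9.3,"offset":[-2.5,2.5,0],"dr":[0,0,0]},{"claw":9.3,"offset":[-2.5,2.5,0],"dr":[0,0,0]},{"claw":9.3,"offset":[-2.5,2.5,0],"dr":[0,0,0]},{"claw":9.3,"offset":[-2.0,2.0,0],"dr":[0,0,0]},{"claw":9.3,"offset":[0,0,0],"dr":[0,0,0]}]}}

```text
t: 3.23
eef_pos: [0.6706, 0.0812, 0.2857]
orientation: [2.337, 2.094, -0.001]
force: [-1.1, -0.8, -0.3]
finger_gap: 0.0929
```

```bash
python3 -c "
from h import *
go([.6715,.0793,.285],-6.2)
cp=camera_params('wrist');im=grab_frame('wrist')[:,:,::-1].copy()
h=cv2.cvtColor(im,cv2.COLOR_BGR2HSV)
print(proj(cp,[.6715,.0793,.182]),proj(cp,[.557,.04,.172]))
cv2.imwrite('pics/b_wrist.png',im)"
```

```text
t 3.23 pos [0.6706 0.0812 0.2857] off cm [-0.18  0.11  0.07] q7 [-0.5   0.52  0.45  1.69 -0.26  0.99 -0.06] gap 0.0929 F [-1.1 -0.8 -0.3]
dr [ 0.0025  0.0033 -0.0015]
[315.33051331 206.37819888] [203.03217359 254.12187654]
```

View pics/b_wrist.png

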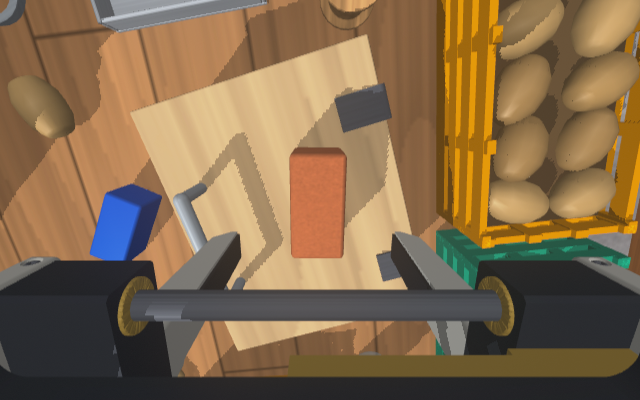

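The wrist view shows the brick's top face centred at about (318,207), against a prediction of (315,206), square to the jaws and between the fingers. Going down to it.

>>> {"op": "arm_command", "data": {"plan": [{"claw":9.3,"offset":[-0.15,0.2,1],"dr":[0,0,0]},{"claw":9.3,"offset":[0,0,2.5],"dr":[0,0,0]},{"claw":9.3,"offset":[0,0,2.5],"dr":[0,0,0]},{"claw":9.3,"offset":[0,0,2.5],"dr":[0,0,0]},{"claw":9.3,"offset":[0,0,2],"dr":[0,0,0]},{"claw":9.3,"offset":[0,0,1.5],"dr":[0,0,0]},{"claw":9.3,"offset":[0,0,0.9],"dr":[0,0,0]},{"claw":9.3,"offset":[0,0,0],"dr":[0,0,0]}]}}

```text
t: 3.95
eef_pos: [0.6679, 0.0878, 0.1542]
orientation: [-2.332, -2.101, 0.005]
force: [0.1, 0.4, 0.8]
finger_gap: 0.093
```

>>> {"op": "arm_command", "data": {"plan": [{"claw":4,"offset":[0,0,0],"dr":[0,0,0]},{"claw":4,"offset":[0,0,0],"dr":[0,0,0]},{"claw":4,"offset":[0,0,0],"dr":[0,0,0]},{"claw":4,"offset":[0,0,0],"dr":[0,0,0]},{"claw":4,"offset":[0,0,0],"dr":[0,0,0]},{"claw":4,"offset":[0,0,0],"dr":[0,0,0]},{"claw":4,"offset":[0,0,0],"dr":[0,0,0]},{"claw":4,"offset":[0,0,0],"dr":[0,0,0]}]}}

```text
t: 4.62
eef_pos: [0.6706, 0.0864, 0.1572]
orientation: [2.336, 2.099, 0.003]
force: [3.7, 0.3, 0.6]
finger_gap: 0.0496
```

>>> {"op": "arm_command", "data": {"plan": [{"claw":4,"offset":[0,0,-0.5],"dr":[0,0,0]},{"claw":4,"offset":[0,0,-1.5],"dr":[0,0,0]},{"claw":4,"offset":[0,0,-1.5],"dr":[0,0,0]},{"claw":4,"offset":[0,0,-1.5],"dr":[0,0,0]},{"claw":4,"offset":[0,0,-1.5],"dr":[0,0,0]},{"claw":4,"offset":[0,0,-1.5],"dr":[0,0,0]},{"claw":4,"offset":[0,0,-0.5],"dr":[0,0,0]},{"claw":4,"offset":[0,0,0],"dr":[0,0,0]}]}}

```text
t: 5.28
eef_pos: [0.6694, 0.0863, 0.2423]
orientation: [-2.337, -2.099, -0.0]
force: [0.6, -0.3, -6.6]
finger_gap: 0.0499
```

```bash
python3 -c "
from h import *
go([.527,.387,.24],-6)
cv2.imwrite('pics/c_wrist.png',grab_frame('wrist')[:,:,::-1])"
```

```text
t 5.28 pos [0.6694 0.0863 0.2423] off cm [ 28.38 -17.37   0.23] q7 [-0.49  0.56  0.43  1.74 -0.29  0.9  -0.04] gap 0.0499 F [ 0.6 -0.3 -6.6]
dr [ 0.0002 -0.0003 -0.0023]
```

View pics/c_wrist.png

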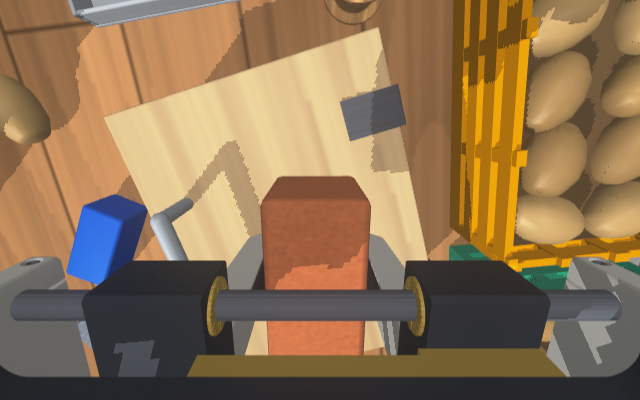

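The brick is held, level, with about 6.6 N of weight. Moving over the tray.

>>> {"op": "arm_command", "data": {"plan": [{"claw":4,"offset":[1,-0.6,-0.5],"dr":[0,0,0]},{"claw":4,"offset":[2,-1.2,0],"dr":[0,0,0]},{"claw":4,"offset":[2.5,-1.5,0],"dr":[0,0,0]},{"claw":4,"offset":[2.5,-1.5,0],"dr":[0,0,0]},{"claw":4,"offset":[2.5,-1.5,0],"dr":[0,0,0]},{"claw":4,"offset":[2.5,-1.5,0],"dr":[0,0,0]},{"claw":4,"offset":[2.5,-1.5,0],"dr":[0,0,0]},{"claw":4,"offset":[2.5,-1.5,0],"dr":[0,0,0]}]}}

```text
t: 6.0
eef_pos: [0.5794, 0.2786, 0.2456]
orientation: [-2.336, -2.099, 0.003]
force: [0.4, 1.3, -7.6]
finger_gap: 0.0499
```

>>> {"op": "arm_command", "data": {"plan": [{"claw":4,"offset":[2.5,-1.5,0],"dr":[0,0,0]},{"claw":4,"offset":[2.5,-1.5,0],"dr":[0,0,0]},{"claw":4,"offset":[2.5,-1.5,0],"dr":[0,0,0]},{"claw":4,"offset":[2,-1,0],"dr":[0,0,0]},{"claw":4,"offset":[1.2,-0.5,0],"dr":[0,0,0]},{"claw":4,"offset":[0,0,0],"dr":[0,0,0]}]}}

```text
t: 6.5
eef_pos: [0.5305, 0.3939, 0.2454]
orientation: [-2.33, -2.105, 0.002]
force: [0.3, 1.1, -7.2]
finger_gap: 0.0499
```

```bash
python3 -c "
from h import *
go([.527,.392,.042],-6)
cv2.imwrite('pics/d_wrist.png',grab_frame('wrist')[:,:,::-1])
cv2.imwrite('pics/d_scene.png',grab_frame('scene')[:,:,::-1])"
```

```text
t 6.5 pos [0.5305 0.3939 0.2454] off cm [-0.23 -0.28 20.34] q7 [-1.01  0.55  0.44  1.77 -0.29  0.9  -0.54] gap 0.0499 F [ 0.3  1.1 -7.2]
dr [-0.0023 -0.0003  0.0032]
```

View pics/d_scene.png

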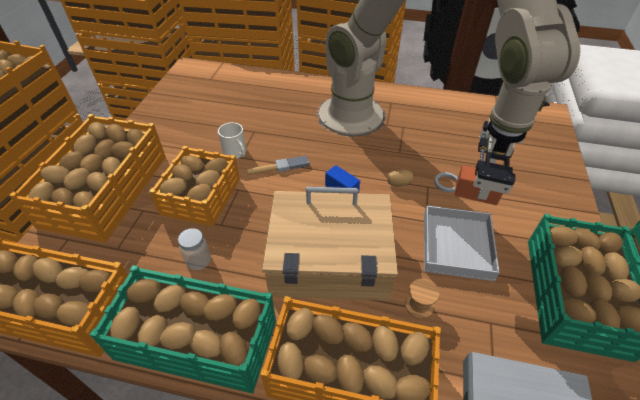

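View pics/d_wrist.png

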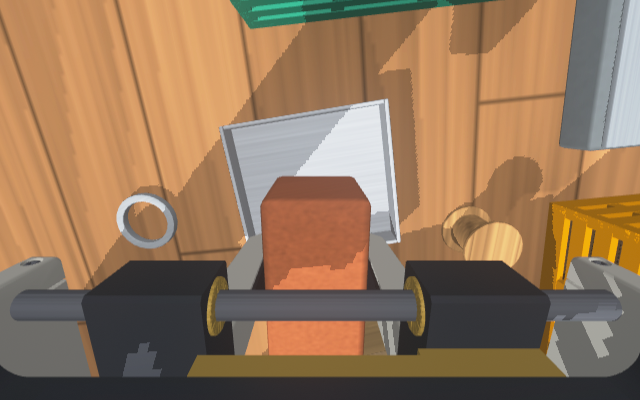

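The brick is held above the tray, and its brick centre agrees with the measured tray centre. The gauge ring and spool are well clear. Lowering, with a slow finish.

>>> {"op": "arm_command", "data": {"plan": [{"claw":4,"offset":[-0.2,-0.3,1],"dr":[0,0,0]},{"claw":4,"offset":[0,0,2.2],"dr":[0,0,0]},{"claw":4,"offset":[0,0,3],"dr":[0,0,0]},{"claw":4,"offset":[0,0,3],"dr":[0,0,0]},{"claw":4,"offset":[0,0,3],"dr":[0,0,0]},{"claw":4,"offset":[0,0,3],"dr":[0,0,0]},{"claw":4,"offset":[0,0,2],"dr":[0,0,0]},{"claw":4,"offset":[0,0,1],"dr":[0,0,0]}]}}

```text
t: 7.27
eef_pos: [0.5293, 0.3851, 0.0612]
orientation: [2.339, 2.096, -0.007]
force: [-0.5, -0.6, -5.7]
finger_gap: 0.05
```

>>> {"op": "arm_command", "data": {"plan": [{"claw":4,"offset":[0,0,0.5],"dr":[0,0,0]},{"claw":4,"offset":[0,0,0.4],"dr":[0,0,0]},{"claw":4,"offset":[0,0,0.3],"dr":[0,0,0]},{"claw":4,"offset":[0,0,0],"dr":[0,0,0]},{"claw":4,"offset":[0,0,0],"dr":[0,0,0]}]}}

```text
t: 7.68
eef_pos: [0.5305, 0.3882, 0.0536]
orientation: [2.337, 2.099, 0.002]
force: [-1.0, -0.5, -7.4]
finger_gap: 0.0499
```

>>> {"op": "arm_command", "data": {"plan": [{"claw":4,"offset":[0,0,0.4],"dr":[0,0,0]},{"claw":4,"offset":[0,0,0.3],"dr":[0,0,0]},{"claw":4,"offset":[0,0,0.3],"dr":[0,0,0]},{"claw":4,"offset":[0,0,0],"dr":[0,0,0]},{"claw":4,"offset":[0,0,0],"dr":[0,0,0]}]}}

```text
t: 8.1
eef_pos: [0.5299, 0.3879, 0.0424]
orientation: [2.337, 2.1, -0.001]
force: [0.2, -0.1, -6.6]
finger_gap: 0.0499
```

>>> {"op": "arm_command", "data": {"plan": [{"claw":4,"offset":[0,0,0.2],"dr":[0,0,0]},{"claw":4,"offset":[0,0,0.1],"dr":[0,0,0]},{"claw":4,"offset":[0,0,0],"dr":[0,0,0]},{"claw":4,"offset":[0,0,0],"dr":[0,0,0]}]}}

```text
t: 8.43
eef_pos: [0.5302, 0.388, 0.0402]
orientation: [-2.337, -2.099, -0.001]
force: [-1.3, -0.7, -0.3]
finger_gap: 0.0499
```

The weight has come off the wrist force, so the brick is standing on the floor. Release and back off.

>>> {"op": "arm_command", "data": {"plan": [{"claw":5.5,"offset":[0,0,0],"dr":[0,0,0]},{"claw":6.5,"offset":[0,0,0],"dr":[0,0,0]},{"claw":8,"offset":[0,0,0],"dr":[0,0,0]},{"claw":8,"offset":[0,0,0],"dr":[0,0,0]},{"claw":8,"offset":[0,0,0],"dr":[0,0,0]},{"claw":8,"offset":[0,0,0],"dr":[0,0,0]}]}}

```text
t: 8.93
eef_pos: [0.5301, 0.388, 0.0396]
orientation: [2.337, 2.099, 0.0]
force: [0.4, -0.2, -0.3]
finger_gap: 0.0791
```

>>> {"op": "arm_command", "data": {"plan": [{"claw":8,"offset":[0,0,-0.5],"dr":[0,0,0]},{"claw":8,"offset":[0,0,-2],"dr":[0,0,0]},{"claw":8,"offset":[0,0,-3.5],"dr":[0,0,0]},{"claw":8,"offset":[0,0,-3.5],"dr":[0,0,0]},{"claw":8,"offset":[0,0,-3.5],"dr":[0,0,0]},{"claw":8,"offset":[0,0,-3.5],"dr":[0,0,0]},{"claw":8,"offset":[0,0,-3.5],"dr":[0,0,0]},{"claw":8,"offset":[0,0,-2],"dr":[0,0,0]}]}}

```text
t: 9.6
eef_pos: [0.531, 0.3881, 0.2642]
orientation: [2.337, 2.099, 0.007]
force: [-0.2, 0.1, -1.3]
finger_gap: 0.0801
```

```bash
python3 -c "
from h import *
go([.557,.04,.25],10.4)
cv2.imwrite('pics/e_wrist.png',grab_frame('wrist')[:,:,::-1])"
```

```text
t 9.6 pos [0.531  0.3881 0.2642] off cm [-34.34   6.32   1.33] q7 [-1.02  0.52  0.46  1.76 -0.28  0.92 -0.55] gap 0.0801 F [-0.2  0.1 -1.3]
dr [ 0.0035 -0.0027 -0.2889]
```

View pics/e_wrist.png

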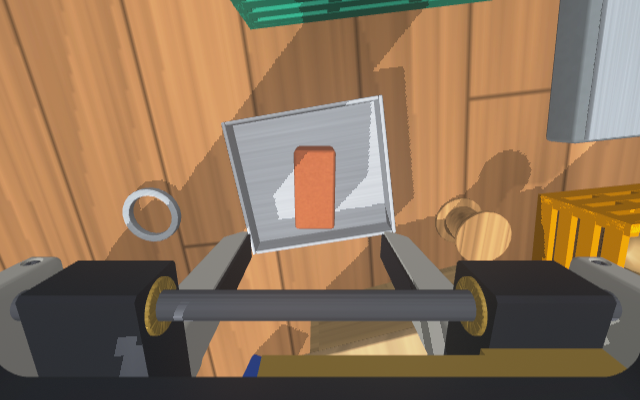

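The brick lies flat near the middle of the tray at pixel (315,188). Now to the handle.

>>> {"op": "arm_command", "data": {"plan": [{"claw":8,"offset":[-1.5,0.3,0],"dr":[0,0,0]},{"claw":8,"offset":[-3,0.5,0],"dr":[0,0,0]},{"claw":8,"offset":[-3,0.5,0],"dr":[0,0,0]},{"claw":8,"offset":[-3,0.5,0],"dr":[0,0,0]},{"claw":8,"offset":[-3,0.5,0],"dr":[0,0,0]},{"claw":8,"offset":[-3,0.5,0],"dr":[0,0,0]},{"claw":8,"offset":[-3,0.5,0],"dr":[0,0,0]},{"claw":8,"offset":[-3,0.5,0],"dr":[0,0,0]}]}}

```text
t: 10.32
eef_pos: [0.5426, 0.1573, 0.2585]
orientation: [-2.337, -2.098, 0.003]
force: [0.4, 0.7, 0.6]
finger_gap: 0.0801
```

>>> {"op": "arm_command", "data": {"plan": [{"claw":8,"offset":[-3,0.5,0],"dr":[0,0,0]},{"claw":8,"offset":[-3,0.5,0],"dr":[0,0,0]},{"claw":8,"offset":[-3,0.5,0],"dr":[0,0,0]},{"claw":8,"offset":[-2.5,0.5,0],"dr":[0,0,0]},{"claw":8,"offset":[0,0,0],"dr":[0,0,-0.1]},{"claw":8,"offset":[0,0,0],"dr":[0,0,-0.1]},{"claw":8,"offset":[0,0,0],"dr":[0,0,-0.09]},{"claw":8,"offset":[0,0,0],"dr":[0,0,0]}]}}

```text
t: 10.98
eef_pos: [0.5501, 0.0422, 0.2587]
orientation: [-2.005, -2.417, 0.003]
force: [0.2, 0.3, -0.3]
finger_gap: 0.0798
```

```bash
python3 -c "
from h import *
go([.557,.04,.173],10.4)
cp=camera_params('wrist')
cv2.imwrite('pics/f_wrist.png',grab_frame('wrist')[:,:,::-1])
print(proj(cp,[.557,.04,.172]))"
```

```text
t 10.98 pos [0.5501 0.0422 0.2587] off cm [-0.35  0.65  8.56] q7 [-0.47  0.39  0.4   1.99 -0.2   0.8   0.23] gap 0.0798 F [ 0.2  0.3 -0.3]
dr [-0.0021  0.0001  0.0042]
[322.43976957 214.21285151]
```

View pics/f_wrist.png

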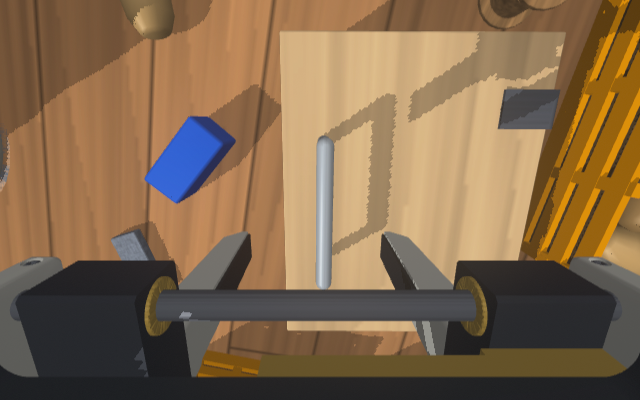

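The bar is centred at (324,212), against a predicted (322,214), and parallel to the image columns. Lowering onto it and closing.

>>> {"op": "arm_command", "data": {"plan": [{"claw":8,"offset":[-0.3,0.7,1],"dr":[0,0,0]},{"claw":8,"offset":[0,0,2],"dr":[0,0,0]},{"claw":8,"offset":[0,0,2],"dr":[0,0,0]},{"claw":8,"offset":[0,0,2],"dr":[0,0,0]},{"claw":8,"offset":[0,0,1.2],"dr":[0,0,0]},{"claw":8,"offset":[0,0,0.3],"dr":[0,0,0]},{"claw":8,"offset":[0,0,0],"dr":[0,0,0]},{"claw":8,"offset":[0,0,0],"dr":[0,0,0]}]}}

```text
t: 11.7
eef_pos: [0.559, 0.0418, 0.1745]
orientation: [2.01, 2.414, -0.001]
force: [1.0, 0.0, 0.6]
finger_gap: 0.08
```

```bash
python3 -c "
from h import *
go([.557,.04,.173],10.4)
cp=camera_params('wrist')
cv2.imwrite('pics/g_wrist.png',grab_frame('wrist')[:,:,::-1])
print(proj(cp,[.557,.04,.172]),proj(cp,status.get_obs()['eef_pos']))"
```

```text
t 11.7 pos [0.559  0.0418 0.1745] off cm [-0.14 -0.23  0.15] q7 [-0.41  0.51  0.34  2.05 -0.28  0.62  0.3 ] gap 0.08 F [1.  0.  0.6]
dr [-0.0003  0.0004  0.0004]
[310.16059659 257.83265957] [314.72811016 258.01829011]
```

View pics/g_wrist.png

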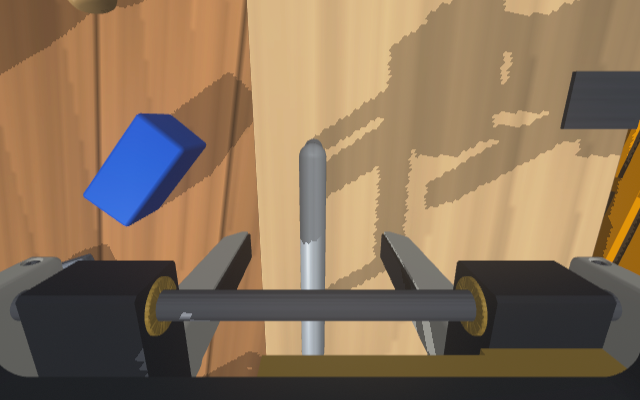

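>>> {"op": "arm_command", "data": {"plan": [{"claw":0.5,"offset":[0,-0.1,0],"dr":[0,0,0]},{"claw":0.5,"offset":[0,0,0],"dr":[0,0,0]},{"claw":0.5,"offset":[0,0,0],"dr":[0,0,0]},{"claw":0.5,"offset":[0,0,0],"dr":[0,0,0]},{"claw":0.5,"offset":[0,0,0],"dr":[0,0,0]},{"claw":0.5,"offset":[0,0,0],"dr":[0,0,0]},{"claw":0.5,"offset":[0,0,0],"dr":[0,0,0]},{"claw":0.5,"offset":[0,0,0],"dr":[0,0,0]}]}}

```text
t: 12.42
eef_pos: [0.5578, 0.0418, 0.1747]
orientation: [2.009, 2.415, 0.0]
force: [0.0, 0.0, -0.2]
finger_gap: 0.0311
```

```bash
cat > arc.py <<'E'
from h import *
def arc(th0,th1,l0,l1,n,p0=(.558,.0415),yaw=10.4):
    """rows: lid th0->th1 deg, lean l0->l1 deg; in tool frame: y along jaws, z approach"""
    r=np.hypot(.21,.062);b=np.arctan2(.062,-.21)
    P=lambda t:r*np.array([np.cos(b-np.radians(t)),np.sin(b-np.radians(t))])
    for i in range(n):
        d=(P(th0+(th1-th0)*(i+1)/n)-P(th0+(th1-th0)*i/n))*100
        l=np.radians(l0+(l1-l0)*i/n)
        # tool y=(cos l, sin l) in (h,z); tool z=(sin l,-cos l)
        print([0,round(d@[np.cos(l),np.sin(l)],2),round(d@[np.sin(l),-np.cos(l)],2)])
    print("drx",np.radians((l1-l0)/n))
def ang():
    o=status.get_obs();h=np.array([np.cos(np.radians(10.4)),np.sin(np.radians(10.4))])
    v=o["eef_pos"][:2]-(np.array([.558,.0415])+.21*h);x=v@h;z=o["eef_pos"][2]-.11
    zz=R.from_rotvec(o["orientation"]).as_matrix()[:,2]
    print("pos",o["eef_pos"].round(4),"lid deg",np.degrees(np.arctan2(.062,-.21)-np.arctan2(z,x)).round(2),"r",np.hypot(x,z).round(4),"lean",np.degrees(np.arctan2(zz[:2]@h,-zz[2])).round(1),"F",o["force"].round(1),"M",o["ft_torque"].round(2),"gap",o["finger_gap"].round(4))
if __name__=="__main__":
    ang(); go([.557,.04,.173],10.4,30)
    arc(0,24,0,16,8);arc(24,60,16,36,12)
E
python3 arc.py
```

```text
Traceback (most recent call last):
  File "arc.py", line 18, in <module>
    ang(); go([.557,.04,.173],10.4,30)
    ~~~^^
  File "arc.py", line 16, in ang
    print("pos",o["eef_pos"].round(4),"lid deg",np.degrees(np.arctan2(.062,-.21)-np.arctan2(z,x)).round(2),"r",np.hypot(x,z).round(4),"lean",np.degrees(np.arctan2(zz[:2]@h,-zz[2])).round(1),"F",o["force"].round(1),"M",o["ft_torque"].round(2),"gap",o["finger_gap"].round(4))
                                                                                                                                                                                                                                                        ^^^^^^^^^^^^^^^^^^^^^
AttributeError: 'float' object has no attribute 'round'
```

Fingers are still closing; wait a little more.

>>> {"op": "arm_command", "data": {"plan": [{"claw":0.5,"offset":[0,0,0],"dr":[0,0,0]},{"claw":0.5,"offset":[0,0,0],"dr":[0,0,0]},{"claw":0.5,"offset":[0,0,0],"dr":[0,0,0]},{"claw":0.5,"offset":[0,0,0],"dr":[0,0,0]},{"claw":0.5,"offset":[0,0,0],"dr":[0,0,0]},{"claw":0.5,"offset":[0,0,0],"dr":[0,0,0]}]}}

```text
t: 12.92
eef_pos: [0.5574, 0.0417, 0.1746]
orientation: [-2.009, -2.415, 0.001]
force: [-2.0, -0.5, 1.6]
finger_gap: 0.0133
```

```bash
sed -i 's/o\["finger_gap"\].round(4)/round(o["finger_gap"],4)/' arc.py; python3 arc.py
```

```text
pos [0.5574 0.0417 0.1746] lid deg 0.6 r 0.2202 lean -0.0 F [-2.  -0.5  1.6] M [-0.14  0.64  0.02] gap 0.0133
t 12.92 pos [0.5574 0.0417 0.1746] off cm [-0.16 -0.07  0.16] q7 [-0.41  0.5   0.34  2.06 -0.28  0.62  0.3 ] gap 0.0133 F [-2.  -0.5  1.6]
dr [-5.244e-01 -5.000e-04  1.400e-03]
[0, np.float64(0.35), np.float64(-1.09)]
[0, np.float64(0.45), np.float64(-1.06)]
[0, np.float64(0.54), np.float64(-1.01)]
[0, np.float64(0.62), np.float64(-0.96)]
[0, np.float64(0.7), np.float64(-0.9)]
[0, np.float64(0.78), np.float64(-0.84)]
[0, np.float64(0.85), np.float64(-0.77)]
[0, np.float64(0.91), np.float64(-0.69)]
drx 0.03490658503988659
[0, np.float64(0.97), np.float64(-0.61)]
[0, np.float64(1.02), np.float64(-0.53)]
[0, np.float64(1.06), np.float64(-0.44)]
[0, np.float64(1.09), np.float64(-0.36)]
[0, np.float64(1.12), np.float64(-0.27)]
[0, np.float64(1.13), np.float64(-0.17)]
[0, np.float64(1.14), np.float64(-0.08)]
[0, np.float64(1.15), np.float64(0.01)]
[0, np.float64(1.14), np.float64(0.11)]
[0, np.float64(1.13), np.float64(0.2)]
[0, np.float64(1.11), np.float64(0.29)]
[0, np.float64(1.08), np.float64(0.38)]
drx 0.02908882086657216
```

Bar gripped (gap 13.3 mm). Opening along the arc, with the lean turned about −x.

>>> {"op": "arm_command", "data": {"plan": [{"claw":0.5,"offset":[0,0.35,-1.1],"dr":[-0.035,0,0]},{"claw":0.5,"offset":[0,0.45,-1.05],"dr":[-0.035,0,0]},{"claw":0.5,"offset":[0,0.55,-1.0],"dr":[-0.035,0,0]},{"claw":0.5,"offset":[0,0.6,-0.95],"dr":[-0.035,0,0]},{"claw":0.5,"offset":[0,0.7,-0.9],"dr":[-0.035,0,0]},{"claw":0.5,"offset":[0,0.8,-0.85],"dr":[-0.035,0,0]},{"claw":0.5,"offset":[0,0.85,-0.75],"dr":[-0.035,0,0]},{"claw":0.5,"offset":[0,0.9,-0.7],"dr":[-0.035,0,0]}]}}

```text
t: 13.58
eef_pos: [0.5959, 0.0486, 0.2549]
orientation: [1.888, 2.267, 0.316]
force: [-17.0, -4.0, 7.6]
finger_gap: 0.013
```

```bash
python3 -c "
from arc import *
ang()
cv2.imwrite('pics/h_scene.png',grab_frame('scene')[:,:,::-1])"
```

```text
pos [0.5959 0.0486 0.2549] lid deg 23.75 r 0.2245 lean 15.8 F [-17.   -4.    7.6] M [-0.87  3.76 -0.01] gap 0.013
```

View pics/h_scene.png

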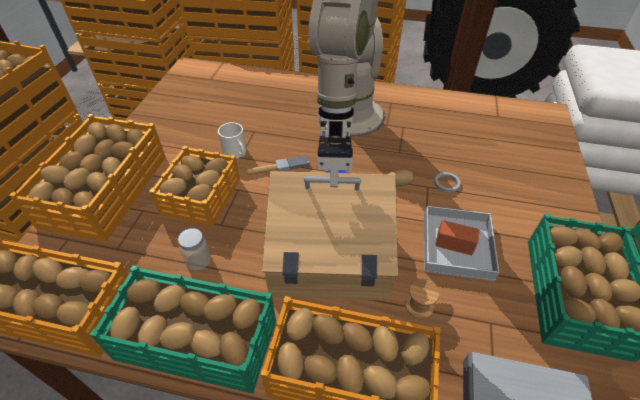

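Lid opening properly, at about 24°, and the bystanders are unmoved. The force points outward from the hinge at about 18 N, so I'm commanding slightly too tight a radius. I'll shift outward and continue in small steps.

>>> {"op": "arm_command", "data": {"plan": [{"claw":0.5,"offset":[0,-0.1,-0.2],"dr":[0,0,0]},{"claw":0.5,"offset":[0,-0.1,-0.15],"dr":[0,0,0]},{"claw":0.5,"offset":[0,0,0],"dr":[0,0,0]}]}}

```text
t: 13.88
eef_pos: [0.599, 0.0491, 0.259]
orientation: [1.881, 2.261, 0.325]
force: [2.5, -0.5, -6.0]
finger_gap: 0.0132
```

```bash
python3 -c "
from arc import *
ang()"
```

```text
pos [0.599  0.0491 0.259 ] lid deg 25.08 r 0.2248 lean 16.4 F [ 2.5 -0.5 -6. ] M [-0.47  0.15 -0.18] gap 0.0132
```

```bash
python3 -c "
from arc import *
arc(25,43,16.4,28,8)"
```

```text
[0, np.float64(0.74), np.float64(-0.44)]
[0, np.float64(0.76), np.float64(-0.39)]
[0, np.float64(0.79), np.float64(-0.34)]
[0, np.float64(0.81), np.float64(-0.29)]
[0, np.float64(0.83), np.float64(-0.24)]
[0, np.float64(0.84), np.float64(-0.19)]
[0, np.float64(0.85), np.float64(-0.13)]
[0, np.float64(0.86), np.float64(-0.08)]
drx 0.025307274153917782
```

>>> {"op": "arm_command", "data": {"plan": [{"claw":0.5,"offset":[0,0.75,-0.45],"dr":[-0.025,0,0]},{"claw":0.5,"offset":[0,0.75,-0.4],"dr":[-0.025,0,0]},{"claw":0.5,"offset":[0,0.8,-0.35],"dr":[-0.025,0,0]},{"claw":0.5,"offset":[0,0.8,-0.3],"dr":[-0.025,0,0]},{"claw":0.5,"offset":[0,0,0],"dr":[0,0,0]}]}}

```text
t: 14.3
eef_pos: [0.6221, 0.0532, 0.2831]
orientation: [1.833, 2.202, 0.428]
force: [-6.5, -2.9, 4.2]
finger_gap: 0.0131
```

```bash
python3 -c "
from arc import *
ang()"
```

```text
pos [0.6221 0.0532 0.2831] lid deg 33.63 r 0.2257 lean 22.0 F [-6.5 -2.9  4.2] M [-0.82  1.66 -0.15] gap 0.0131
```

>>> {"op": "arm_command", "data": {"plan": [{"claw":0.5,"offset":[0,0.8,-0.35],"dr":[-0.025,0,0]},{"claw":0.5,"offset":[0,0.8,-0.25],"dr":[-0.025,0,0]},{"claw":0.5,"offset":[0,0.85,-0.2],"dr":[-0.025,0,0]},{"claw":0.5,"offset":[0,0.85,-0.15],"dr":[-0.025,0,0]},{"claw":0.5,"offset":[0,0,0],"dr":[0,0,0]}]}}

```text
t: 14.72
eef_pos: [0.649, 0.0581, 0.3052]
orientation: [1.781, 2.139, 0.529]
force: [-5.0, -3.5, 4.5]
finger_gap: 0.0131
```

```bash
python3 -c "
from arc import *
ang();arc(42.5,60,28,36,8)"
```

```text
pos [0.649  0.0581 0.3052] lid deg 42.51 r 0.2278 lean 27.8 F [-5.  -3.5  4.5] M [-0.72  1.24 -0.29] gap 0.0131
[0, np.float64(0.84), np.float64(-0.03)]
[0, np.float64(0.84), np.float64(0.02)]
[0, np.float64(0.83), np.float64(0.06)]
[0, np.float64(0.83), np.float64(0.11)]
[0, np.float64(0.82), np.float64(0.16)]
[0, np.float64(0.81), np.float64(0.2)]
[0, np.float64(0.8), np.float64(0.25)]
[0, np.float64(0.78), np.float64(0.29)]
drx 0.017453292519943295
```

>>> {"op": "arm_command", "data": {"plan": [{"claw":0.5,"offset":[0,0.8,-0.1],"dr":[-0.018,0,0]},{"claw":0.5,"offset":[0,0.8,-0.05],"dr":[-0.018,0,0]},{"claw":0.5,"offset":[0,0.8,0],"dr":[-0.018,0,0]},{"claw":0.5,"offset":[0,0.8,0.05],"dr":[-0.018,0,0]},{"claw":0.5,"offset":[0,0,0],"dr":[0,0,0]}]}}

```text
t: 15.13
eef_pos: [0.6763, 0.0631, 0.3208]
orientation: [1.743, 2.093, 0.596]
force: [-2.8, -4.5, 2.5]
finger_gap: 0.013
```

```bash
python3 -c "
from arc import *
ang()
cv2.imwrite('pics/i_scene.png',grab_frame('scene')[:,:,::-1])
cv2.imwrite('pics/i_top.png',grab_frame('top')[:,:,::-1])
h=np.array([np.cos(np.radians(10.4)),np.sin(np.radians(10.4))])
pts=[([.5574,.0417,.1746],0),([.599,.0491,.259],16.4),([.6221,.0532,.2831],22),([.649,.0581,.3052],27.8)]
o=status.get_obs();zz=R.from_rotvec(o['orientation']).as_matrix()[:,2]
pts.append((list(o['eef_pos']),np.degrees(np.arctan2(zz[:2]@h,-zz[2]))))
Q=[]
for p,l in pts:
    p=np.array(p);l=np.radians(l);Q.append([(p[:2]-[.558,.0415])@h+.0026*np.sin(l)-.21,p[2]-.0026*np.cos(l)-.11])
Q=np.array(Q);print(Q.round(4))
from scipy.optimize import least_squares
s=least_squares(lambda c:np.hypot(*(Q-c).T)-.219,[0,0]);print('hinge offs',s.x,s.fun.round(4))
v=Q-s.x;print('ang',(163.55-np.degrees(np.arctan2(v[:,1],v[:,0]))).round(1))
"
```

```text
pos [0.6763 0.0631 0.3208] lid deg 50.49 r 0.2291 lean 31.8 F [-2.8 -4.5  2.5] M [-1.03  0.92 -0.46] gap 0.013
[[-0.2106  0.062 ]
 [-0.1676  0.1465]
 [-0.1439  0.1707]
 [-0.1163  0.1929]
 [-0.0891  0.2083]]
hinge offs [0.00227764 0.00863935] [ 0.0004 -0.0002 -0.0008  0.0001  0.0006]
ang [-2.4 22.6 31.5 40.8 48.9]
```

View pics/i_scene.png

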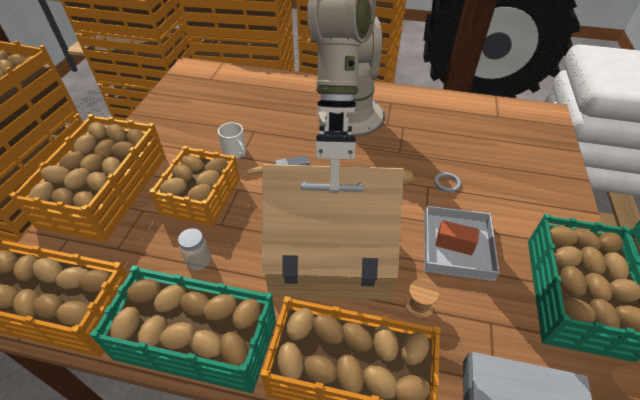

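View pics/i_top.png

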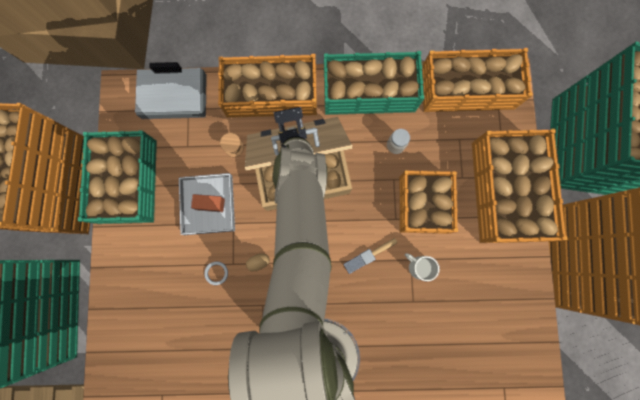

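```bash
cat > lid.py <<'E'
from h import *
def table(cp):
    a=np.radians(10.4);h=np.array([np.cos(a),np.sin(a),0]);l=np.array([-np.sin(a),np.cos(a),0]);H=np.array([.558,.0405,.11])+.21*h
    for t in range(44,69,4):
        b=np.radians(t)
        f=lambda x,z,y:proj(cp,H+h*(x*np.cos(b)+z*np.sin(b))+np.array([0,0,1])*(-x*np.sin(b)+z*np.cos(b))+l*y)
        print(t,"edge",f(-.245,.012,-.155).round(1),f(-.245,.012,.155).round(1),"bar",f(-.21,.062,-.06).round(1),f(-.21,.062,.06).round(1))
E
python3 -c "
from lid import *
table(camera_params('scene'))
a=cv2.imread('pics/i_scene.png')
cv2.imwrite('pics/i_crop.png',cv2.resize(a[140:300,250:420],None,fx=4,fy=3.5,interpolation=cv2.INTER_CUBIC))"
```

```text
44 edge [264.6 165.8] [402.  169.7] bar [304.7 182.2] [360.8 183.9]
48 edge [263.4 166. ] [403.2 170.1] bar [304.2 184.4] [361.2 186.1]
52 edge [262.1 166.8] [404.6 170.9] bar [303.7 187.2] [361.6 188.9]
56 edge [260.8 168.2] [405.9 172.4] bar [303.2 190.5] [362.  192.3]
60 edge [259.5 170.2] [407.2 174.5] bar [302.7 194.4] [362.4 196.2]
64 edge [258.1 172.8] [408.5 177.2] bar [302.2 198.9] [362.7 200.7]
68 edge [256.7 176.1] [409.8 180.6] bar [301.6 203.9] [363.1 205.8]
```

View pics/i_crop.png

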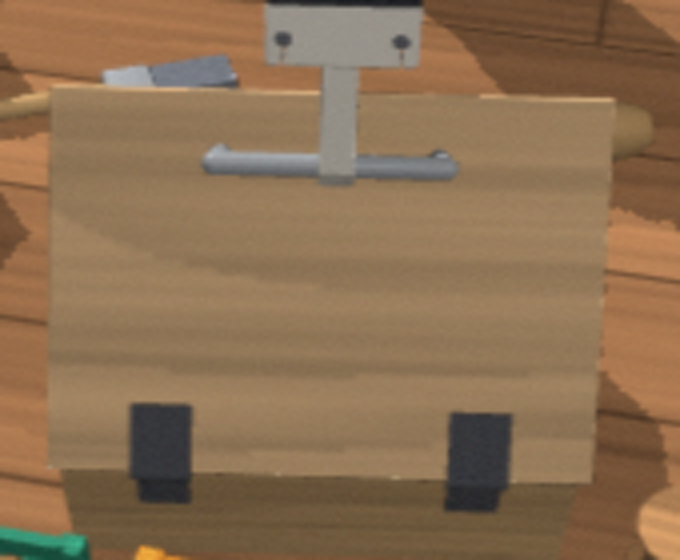

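The scene view gives the lid at about 50–51° from the bar rows (186.6/188). That agrees with 50.5° from the TCP and 48.9° from the fitted hinge. Another 9° to go.

```bash
python3 -c "
from arc import *
cp=camera_params('scene');o=status.get_obs();z=R.from_rotvec(o['orientation']).as_matrix()[:,2]
print('tcp',proj(cp,o['eef_pos']),'tip',proj(cp,o['eef_pos']+.019*z))
arc(50.5,60,32,36,5)"
```

```text
tcp [333.27339358 182.31969949] tip [332.98972288 191.16330678]
[0, np.float64(0.72), np.float64(0.12)]
[0, np.float64(0.71), np.float64(0.16)]
[0, np.float64(0.7), np.float64(0.19)]
[0, np.float64(0.69), np.float64(0.22)]
[0, np.float64(0.68), np.float64(0.26)]
drx 0.013962634015954637
```

The fingertip visible past the bar shows the bar about 9 mm ahead of the TCP, a slight slide along the pads. It is still pinched, and with that offset the radius comes to 0.2197 and the angle to 50.7°, both consistent. Going on with a slight push inward.

>>> {"op": "arm_command", "data": {"plan": [{"claw":0.5,"offset":[0,0.6,0.15],"dr":[-0.01,0,0]},{"claw":0.5,"offset":[0,0.7,0.2],"dr":[-0.01,0,0]},{"claw":0.5,"offset":[0,0.7,0.2],"dr":[-0.01,0,0]},{"claw":0.5,"offset":[0,0.7,0.25],"dr":[-0.01,0,0]},{"claw":0.5,"offset":[0,0.6,0.25],"dr":[-0.01,0,0]},{"claw":0.5,"offset":[0,0,0],"dr":[0,0,0]},{"claw":0.5,"offset":[0,0,0],"dr":[0,0,0]}]}}

```text
t: 15.82
eef_pos: [0.7086, 0.0691, 0.33]
orientation: [1.716, 2.061, 0.642]
force: [-1.7, -4.9, 5.5]
finger_gap: 0.013
```

```bash
python3 -c "
from arc import *
ang()
from lid import table
im=grab_frame('scene')[:,:,::-1];cp=camera_params('scene')
cv2.imwrite('pics/j_scene.png',im);cv2.imwrite('pics/j_crop.png',cv2.resize(im[140:300,250:420],None,fx=4,fy=3.5,interpolation=cv2.INTER_CUBIC))
o=status.get_obs();z=R.from_rotvec(o['orientation']).as_matrix()[:,2]
print('tcp',proj(cp,o['eef_pos']),'tip',proj(cp,o['eef_pos']+.019*z))"
```

```text
pos [0.7086 0.0691 0.33  ] lid deg 59.06 r 0.2272 lean 34.6 F [-1.7 -4.9  5.5] M [-0.91  0.63 -0.56] gap 0.013
tcp [333.0834223  190.87585369] tip [332.7890585  200.09578911]
```

View pics/j_crop.png

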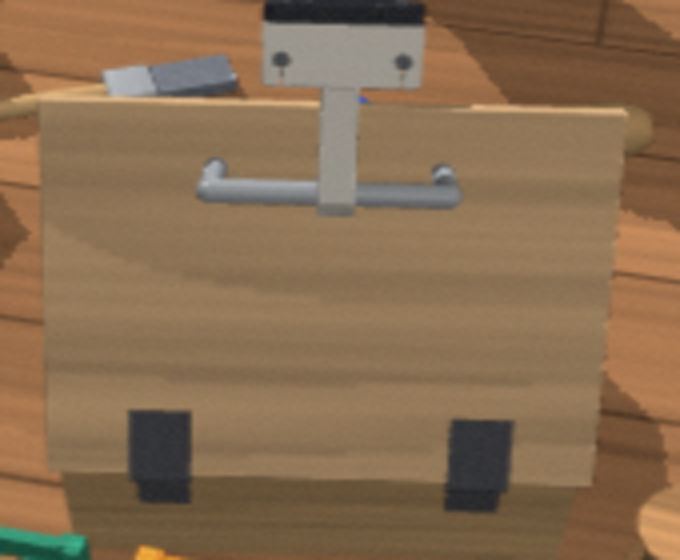

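The bar ends at rows 194.1/195.8 match 60°, the lid corners suggest 57–58°, and the TCP gives 59°, all well within 52–68°. Let it settle and check that it's still.

>>> {"op": "arm_command", "data": {"plan": [{"claw":0.5,"offset":[0,0.1,0],"dr":[0,0,0]},{"claw":0.5,"offset":[0,0,0],"dr":[0,0,0]},{"claw":0.5,"offset":[0,0,0],"dr":[0,0,0]},{"claw":0.5,"offset":[0,0,0],"dr":[0,0,0]},{"claw":0.5,"offset":[0,0,0],"dr":[0,0,0]},{"claw":0.5,"offset":[0,0,0],"dr":[0,0,0]},{"claw":0.5,"offset":[0,0,0],"dr":[0,0,0]},{"claw":0.5,"offset":[0,0,0],"dr":[0,0,0]}]}}

```text
t: 16.53
eef_pos: [0.7088, 0.0691, 0.3301]
orientation: [1.717, 2.062, 0.641]
force: [-2.0, -4.9, 3.5]
finger_gap: 0.0132
```

>>> {"op": "arm_command", "data": {"plan": [{"claw":0.5,"offset":[0,0,0],"dr":[0,0,0]},{"claw":0.5,"offset":[0,0,0],"dr":[0,0,0]},{"claw":0.5,"offset":[0,0,0],"dr":[0,0,0]},{"claw":0.5,"offset":[0,0,0],"dr":[0,0,0]},{"claw":0.5,"offset":[0,0,0],"dr":[0,0,0]},{"claw":0.5,"offset":[0,0,0],"dr":[0,0,0]},{"claw":0.5,"offset":[0,0,0],"dr":[0,0,0]},{"claw":0.5,"offset":[0,0,0],"dr":[0,0,0]}]}}

```text
t: 17.2
eef_pos: [0.7089, 0.0692, 0.3301]
orientation: [1.717, 2.062, 0.641]
force: [-1.0, -4.5, 3.8]
finger_gap: 0.0133
```

```bash
python3 -c "
from arc import *
ang()
im=grab_frame('scene')[:,:,::-1]
print(status.get_obs()['qd'].round(4))
cv2.imwrite('pics/k_scene.png',im)"
```

```text
pos [0.7089 0.0692 0.3301] lid deg 59.12 r 0.2273 lean 34.6 F [-1.  -4.5  3.8] M [-1.05  0.74 -0.6 ] gap 0.0133
[-0.0011  0.0005 -0.0012  0.0004 -0.0018  0.0015  0.0008]
```

View pics/k_scene.png

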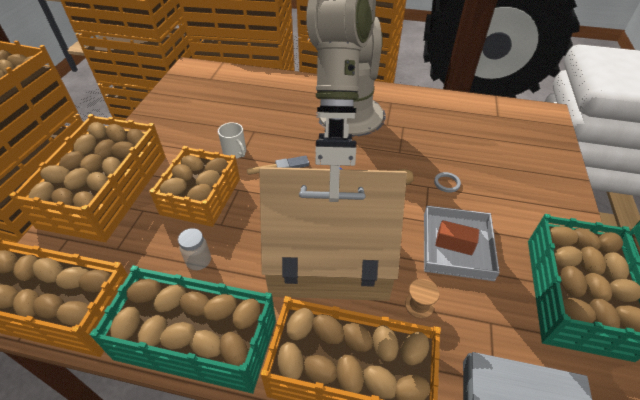

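The lid is still at about 59°, bar pinched, and the brick lies in the tray at (458,238). The bystanders in view are where they were. Handing in.

```bash
python3 -c "
from station import arm
print(arm.hand_in())"
```

```text
the job is handed in; nothing more can be done
None
```

The half brick is in the tray and the lid is held open at about 59°. I handed the job in at about 17 s, with the gripper still holding the handle bar. The hand-in gave no verdict.

- **Brick:** I lowered the red half brick onto the tray floor until its weight came off the wrist force, then let go. It lies flat near the middle of the tray. I left the blue look-alike alone.
- **Lid angle:** The gripper position gives 59.1° and the bar in the scene picture about 60°. The lid's corners gave a little less, 57–58°. All are within 52–68°.
- **Hold:** Over the last 0.7 s the gripper moved by about 0.1 mm. The fingers stayed on the bar, with the finger gap steady at 13 mm.
- **Bystanders:** Those in view in the last picture stand where they did. The open lid and arm hid the potato and part of the brush.
- **What went less well:** The bar slid about 9 mm towards the fingertips while the lid was opening. The force on the tool also reached about 19 N for a moment at around 24°, which I relieved by moving outward slightly.

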